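# Blank off the water quick coupler

### The arm

A 6-joint arm with a two-finger parallel gripper is mounted at the origin on a cart in front of the work surface, level with it; the furniture and walls round the work are solid. World frame = base frame: x ahead of the robot, y to its left, z up, the work surface at z = 0. Lengths are in m, angles in rad, forces in N, time in s.
With the tool pointing down it reaches from about 0.275 to 0.875 m from the base axis. Payload 12.5 kg.
Tool frame: the origin (TCP) lies on the centre line of the jaws, within the pads' length; the fingertips stand 17 mm ahead of it and the grasp point (between the pads) lies 2 mm behind it; z points along the fingers, y is the line along which they close (so a half turn about z gives the same grasp; the last joint's range is limited). The gripper opens to 85 mm and grips with 20 to 120 N. Pads are 22 mm wide; open, the fingers measure 114 mm over their backs; the gripper's body (76 mm by 85 mm) begins 54 mm behind the grasp point. The pads swing forward as they close: fully open they stand 13 mm farther back than shut.
Start: joints at [-1.283, 0.351, 1.652, -0, 1.139, -0.085], TCP at [0.2, -0.512, 0.248] pointing down, gripper open.
Joint ranges: [-2.75, 2.75], [-0.79, 2.1], [0.01, 2.65], [-1.57, 4.71], [0.07, 3.14], [-2.87, 2.87]. Speed limits (rad/s): [2.22, 2.22, 2.79, 3.14, 3.14, 3.14].

### API

Orientations are given as a unit quaternion [x, y, z, w].
In Python, from bench import bot gives the robot as it stands.
- The arm moves only by the tool drive_tool, never from a script. Its argument "motion" is a list of rows, each a list of 7 numbers: the shift along the tool's x, y, z in parts of the range, where 1.0 means 80 cm, then the turn, a rotation vector about the tool's x, y, z in shares of 4 rad (1.0 is 4 rad), then the opening, from 0 (shut) to 1 (fully open). A call has 1 to 5 rows; each row is the pose to reach, as a shift and turn from the pose commanded when the call began, along the tool's axes at that moment; what a row does not reach only later rows make up. A row lasts 1/10 s, in which the tool goes at most 50 mm and 8.59 degrees, less where a joint would pass 70% of its speed; a pose out of reach is approached as far as the arm can. No shift or turn number may pass 1 either way. A call with a gripper value outside its range is refused whole. The fingers move at their own pace and stop on an object; "force" is the grip in N (left out, the last holds). Time passes only in rows, so rows that repeat a pose let the fingers close. It gives the time, the measured TCP pose, the force, the opening and the grip force at its end, in the units of the state.
- bot.read_state(): the state, without advancing time (a new reading comes with each control period).
- bot.capture(name): name is "side" or "top" or "wrist"; returns a dict with "color" (384x512x3 uint8, red, green, blue), "range_z" (384x512 float32, m along the optical axis (not along the pixel's ray), 0 where there is no reading), "mtx" (3x3 intrinsics, pixels), "camera_from_world" (4x4, takes a point from world to camera coordinates); the wrist camera has in their place "tool_from_camera" (4x4, takes a point from camera to tool coordinates, whose origin is the TCP and whose axes are the flange's). Camera axes: x right, y up, looking along -z (the intrinsics and any distortion apply to the point x, -y, -z); pixel columns grow to the right and rows downward; lengths in m; the calibration is good to about 2 mm. The wrist camera is an equidistant fisheye: a pixel r from the principal point sees the ray r / f radians off the axis. A picture is of the moment at which its call begins: read the wrist's pose just before it.
- bot.sign_off(): hands the job in; it is judged then, once.
The state is a dict: "time_s": time; "joints": joint angles; "joint_velocities": joint speeds; "joint_torque": joint torques, N m; "tool_pos": TCP position; "ee_rot": TCP orientation; "wrist_force": force on the tool from outside, world axes, zero at the start; "torque": the same for the moment, N m; "opening": finger opening in m; "gripper_force": force on a finger pad.
Only numpy, scipy, OpenCV 4.12 (cv2) and the standard library are available. Lean on these libraries where they do the work, as an engineer would, in place of code of your own. Each camera call takes 0.05 s, during which the arm holds its last target. There are 200 camera calls.

### The job

Close the upright quick coupler with its plug, the one with the round head from the wooden rack. First pull the coupler's sleeve back (down) until it stays back, then push the plug fully home, so that its shoulder sits on the rim and the sleeve springs forward and locks it, and let go. Work gently, without forcing anything against its stop, and leave the square-headed stopper in its hole and the other things where they are.

Things in the scene. Friction and masses are not known exactly. Their poses are not given: they have to be found in the camera images.
- stand: upright brass quick coupler on a fixed dark steel foot plate 130x130x12 mm; origin at the centre of the plate's underside, z up along the coupler's axis. The coupler stands on packing of unknown thickness, 0 to 6 mm: all its heights are 0 to 6 mm above those given here and must be felt. Tube: outside diameter 34, bore 22 with a 3 mm funnel; mouth rim 92 mm (+ packing) above the origin.
- mouth_low (a point): where the centre of the mouth rim would be without packing; fixed to the foot. In the bore, jaws 15 to 22 mm below the mouth block the plug while the sleeve is forward. With the sleeve back the plug goes in; with its tip 38 mm below the mouth it trips the catch (about 6 N): the sleeve flies forward and the jaws lock the plug. At 40 mm its shoulder meets the rim, a rigid stop.
- flange_low (a point): on the axis, level with the upper face of the sleeve's flange if there were no packing and the sleeve were forward: 52 mm above the stand's origin; fixed to the foot. The steel sleeve runs round the tube: knurled barrel of diameter 46, its top 90 mm (+ packing) above the origin, and at the barrel's foot the flange, diameter 78, 6 mm thick. Push the flange down on one side or both.
- sleeve (a joint): slide of the sleeve along the tube, m: 0 = forward (up, where it starts); grows as it is pulled back, down towards the foot; rigid end stop at 0.013. An over-centre spring resists with 8 to 9 N at first, less near the end, and from 0.0105 on snaps the sleeve to 0.013, where it stays by itself.
- plug: the coupler's plug, brass and steel, 80 mm long, about 0.12 kg; origin at the tip of its nose, z towards the head. Nose diameter 20 with a 2.5 mm chamfer and a groove 16 to 26 mm above the tip; shoulder disc diameter 34 at 40 to 45 mm; ROUND knurled head diameter 30 from 45 to 80 mm, to grip. Stands head up in one of the rack's two holes, its shoulder on the rack's top.
- stopper: a plain stopper for something else, standing in the other hole of the rack: same size, but its head is SQUARE, 30x30 mm, and its nose has no groove. Origin at the tip of its nose, z up. Leave it where it is.
- rack: fixed wooden block 56x140x46 mm with two holes of diameter 24, 43 mm deep, 36 mm to either side of its centre along its long (y) axis; origin at the centre of its underside. Mind the arm's way: a wall cabinet hangs on the right (y below -0.09), its front at x = 0.56, its lower edge 0.51 m above the worktop; swing in from the right close to the base.
- nail_brush: bystander: a white nail brush, 30x85x23 mm, loose on the worktop; origin at the centre of its underside; leave it alone.
- torch: bystander: a black pocket torch, 33x99x33 mm, loose on the worktop; origin at the centre of its underside; leave it alone.
- tape_roll: bystander: a roll of black tape, 62x60x19 mm, loose on the worktop; origin at the centre of its underside; leave it alone.
- marker: bystander: a white marker pen, 17x135x16 mm, loose on the worktop; origin at the centre of its underside; leave it alone.
- sink_plug: bystander: a black rubber sink plug, 45x45x29 mm, loose on the worktop; origin at the centre of its underside; leave it alone.

How it is judged:
By the outcome, as a careful person would: the job done as asked, in the order asked, and still so for the second after the job is handed in, with the robot touching nothing.
It also fails if it takes over 58 s, if anything falls off the work surface, if the arm or the gripper's body presses on something with over 40 N, if the wrist force passes 120 N, or if a joint passes its speed limit or range.

## Working session

There is one attempt and no reset: what is moved stays moved. The work goes in short steps, Python scripts to look and compute and a tool call to move; the robot and the scene stay as the last step left them, time stands still between calls to the robot, and variables do not carry over. Pictures are saved under pics/ and viewed, at most 10 in all, crops included, and the job is handed in when it is done.

Besides the shell and the picture viewer there is one more tool, called after "Emit:" as name(argument=value, ...) on one line, values as JSON. drive_tool: Moves the arm, as the interface text tells. Its arguments: {"type":"object","properties":{"motion":{"type":"array"},"force":{"type":"number"}},"required":["motion"]}

```bash
mkdir -p pics; ls; python3 - <<'E'
from bench import bot
import cv2,numpy as np,pickle
s=bot.read_state();print({k:np.round(v,3).tolist() for k,v in s.items()})
d={n:bot.capture(n) for n in("side","top","wrist")}
pickle.dump(d,open("cap.pkl","wb"))
cv2.imwrite("pics/a.png",np.vstack([d[n]["color"][:,:,::-1] for n in("top",)]))
cv2.imwrite("pics/b.png",d["side"]["color"][:,:,::-1])
for n in d: print(n,d[n]["mtx"].round(1).tolist(),[ (k,np.round(v,3).tolist()) for k,v in d[n].items() if 'from' in k], [k for k in d[n]])
E
```

```text
pics
{'time_s': 0.0, 'joints': [-1.283, 0.351, 1.652, 0.0, 1.139, -0.085], 'joint_velocities': [0.0, 0.0, 0.0, -0.0, -0.002, 0.001], 'joint_torque': [-0.0, -50.61, -29.14, -0.0, 0.005, -0.0], 'tool_pos': [0.2, -0.512, 0.248], 'ee_rot': [0.983, 0.185, -0.0, -0.001], 'wrist_force': [0.039, 0.153, -0.091], 'torque': [0.054, 0.078, -0.014], 'gripper_force': 0.0, 'opening': 0.085}
side [[433.7, 0.0, 258.3], [0.0, 433.7, 190.6], [0.0, 0.0, 1.0]] [('camera_from_world', [[0.995, -0.099, -0.012, -0.525], [0.061, 0.5, 0.864, -0.189], [-0.08, -0.86, 0.504, -1.012], [0.0, 0.0, 0.0, 1.0]])] ['color', 'range_z', 'mtx', 'camera_from_world']
top [[349.6, 0.0, 259.3], [0.0, 349.6, 189.2], [0.0, 0.0, 1.0]] [('camera_from_world', [[0.029, -1.0, -0.008, 0.118], [0.989, 0.027, 0.143, -0.55], [-0.142, -0.012, 0.99, -0.955], [0.0, 0.0, 0.0, 1.0]])] ['color', 'range_z', 'mtx', 'camera_from_world']
wrist [[297.3, 0.0, 261.4], [0.0, 297.3, 192.9], [0.0, 0.0, 1.0]] [('tool_from_camera', [[-0.001, 0.958, 0.286, 0.073], [1.0, 0.001, -0.0, -0.001], [-0.001, 0.286, -0.958, -0.127], [0.0, 0.0, 0.0, 1.0]])] ['color', 'range_z', 'mtx', 'tool_from_camera']
```

View pics/a.png

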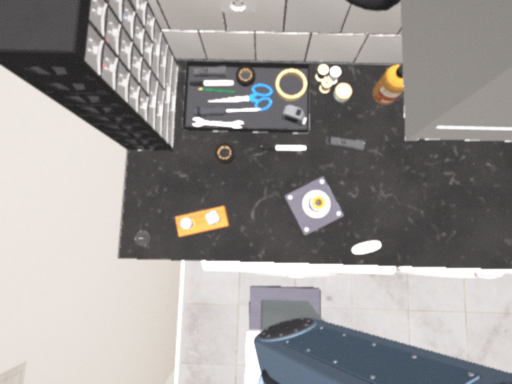

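View pics/b.png

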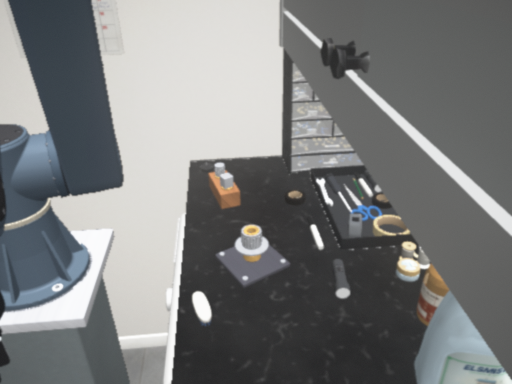

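Top view: coupler at about (317,204), rack at (201,221), with the round head on the left at (186,223) and the square one at (212,217). The side view agrees: the round head is the far one at (219,168). Next I measure with depth.

```bash
cat > h.py <<'E'
import numpy as np,cv2
def cloud(c):
    z=c["range_z"];v,u=np.mgrid[:z.shape[0],:z.shape[1]]
    K=c["mtx"];p=np.stack([(u-K[0,2])/K[0,0]*z,-(v-K[1,2])/K[1,1]*z,-z],-1)
    T=np.linalg.inv(c["camera_from_world"]);w=p@T[:3,:3].T+T[:3,3];w[z==0]=np.nan
    return w
def mec(P):
    (c,r)=cv2.minEnclosingCircle(P[:,:2].astype(np.float32).reshape(-1,1,2));return np.round(c,4),round(r,4)
E
python3 - <<'E'
import pickle;from h import *
d=pickle.load(open("cap.pkl","rb"))
for n in("top","side"):
    w=cloud(d[n]).reshape(-1,3)
    ok=np.isfinite(w[:,0]);w=w[ok]
    t=w[(abs(w[:,0]-.5)<.3)&(w[:,2]>-.03)&(w[:,2]<.03)];print(n,"table z med",np.median(t[:,2]))
    C=cloud(d[n]); print("coupler px",C[(204,317) if n=="top" else (240,252)], "rackpx",C[(221,201) if n=="top" else (190,222)])
    b=w[(w[:,0]>.3)&(w[:,0]<.75)&(w[:,1]<.6)&(w[:,1]>-.15)&(w[:,2]>.03)&(w[:,2]<.15)]
    im=b
    # cluster
    from scipy.cluster.hierarchy import fcluster,linkage
    l=fcluster(linkage(b[:,:2],'single'),.015,'distance')
    for k in set(l):
        q=b[l==k]
        if len(q)<30: continue
        print(" cl",len(q),q.mean(0).round(3),q.min(0).round(3),q.max(0).round(3))
        h,e=np.histogram(q[:,2],np.arange(.03,.14,.005));print(dict(zip(e.round(3),h)))
E
```

```text
top table z med -0.0011861660940636343
coupler px [ 0.50818647 -0.0300802   0.04481357] rackpx [0.45139085 0.29425214 0.04253583]
 cl 1021 [0.45  0.291 0.054] [0.408 0.219 0.032] [0.495 0.368 0.089]
{np.float64(0.03): np.int64(5), np.float64(0.035): np.int64(12), np.float64(0.04): np.int64(371), np.float64(0.045): np.int64(357), np.float64(0.05): np.int64(14), np.float64(0.055): np.int64(9), np.float64(0.06): np.int64(5), np.float64(0.065): np.int64(11), np.float64(0.07): np.int64(10), np.float64(0.075): np.int64(6), np.float64(0.08): np.int64(139), np.float64(0.085): np.int64(82), np.float64(0.09): np.int64(0), np.float64(0.095): np.int64(0), np.float64(0.1): np.int64(0), np.float64(0.105): np.int64(0), np.float64(0.11): np.int64(0), np.float64(0.115): np.int64(0), np.float64(0.12): np.int64(0), np.float64(0.125): np.int64(0), np.float64(0.13): np.int64(0), np.float64(0.135): np.int64(0)}
 cl 597 [ 0.506 -0.024  0.066] [ 0.471 -0.062  0.031] [0.544 0.013 0.099]
{np.float64(0.03): np.int64(5), np.float64(0.035): np.int64(3), np.float64(0.04): np.int64(5), np.float64(0.045): np.int64(
[... 5480 characters left out ...]
.float64(0.035): np.int64(184), np.float64(0.04): np.int64(181), np.float64(0.045): np.int64(195), np.float64(0.05): np.int64(177), np.float64(0.055): np.int64(183), np.float64(0.06): np.int64(184), np.float64(0.065): np.int64(181), np.float64(0.07): np.int64(191), np.float64(0.075): np.int64(198), np.float64(0.08): np.int64(194), np.float64(0.085): np.int64(200), np.float64(0.09): np.int64(190), np.float64(0.095): np.int64(211), np.float64(0.1): np.int64(196), np.float64(0.105): np.int64(194), np.float64(0.11): np.int64(194), np.float64(0.115): np.int64(211), np.float64(0.12): np.int64(185), np.float64(0.125): np.int64(212), np.float64(0.13): np.int64(191), np.float64(0.135): np.int64(199)}
```

```bash
python3 - <<'E'
import pickle;from h import *
d=pickle.load(open("cap.pkl","rb"))
for n in("top","side"):
    w=cloud(d[n]).reshape(-1,3);w=w[np.isfinite(w[:,0])]
    b=w[(abs(w[:,0]-.508)<.06)&(abs(w[:,1]+.026)<.06)]
    f=b[(b[:,2]>.045)&(b[:,2]<.06)];r=b[b[:,2]>.087]
    print(n,"flange",mec(f),"z",np.median(f[:,2]).round(4),"rim",mec(r),r[:,2].max().round(4),np.median(r[:,2]).round(4))
    b=w[(abs(w[:,0]-.45)<.06)&(abs(w[:,1]-.29)<.09)]
    h=b[b[:,2]>.079];ym=h[:,1].mean()
    for q in(h[h[:,1]>ym],h[h[:,1]<ym]): print(" head",mec(q),q.mean(0).round(4),np.ptp(q,axis=0).round(3),len(q))
    q=b[(b[:,2]>.036)&(b[:,2]<.052)];R=cv2.minAreaRect(q[:,:2].astype(np.float32)*1000);print(" rack",R)
    p=w[(abs(w[:,0]-.508)<.11)&(abs(w[:,1]+.026)<.11)&(w[:,2]>.007)&(w[:,2]<.02)];print(" plate",cv2.minAreaRect(p[:,:2].astype(np.float32)*1000))
E
```

```text
top flange (array([ 0.5076, -0.0258]), 0.0387) z 0.0536 rim (array([ 0.5081, -0.0254]), 0.0227) 0.0989 0.0919
 head (array([0.4425, 0.3276]), 0.015) [0.4424 0.3273 0.0845] [0.027 0.027 0.009] 99
 head (array([0.4602, 0.2592]), 0.0193) [0.4597 0.2579 0.0843] [0.036 0.036 0.01 ] 125
 rack ((451.12652587890625, 293.2384948730469), (56.190216064453125, 140.5211944580078), 14.1832275390625)
 plate ((507.48004150390625, -26.071517944335938), (129.7051239013672, 129.84329223632812), 28.318767547607422)
side flange (array([ 0.5104, -0.0261]), 0.0386) z 0.0555 rim (array([ 0.5112, -0.025 ]), 0.0242) 0.0979 0.0931
 head (array([0.4461, 0.327 ]), 0.0163) [0.4458 0.3242 0.0853] [0.027 0.028 0.009] 55
 head (array([0.462 , 0.2556]), 0.0182) [0.4627 0.255  0.0853] [0.034 0.033 0.01 ] 73
 rack ((453.7904357910156, 292.6280517578125), (56.77305221557617, 146.8509063720703), 14.781299591064453)
 plate ((510.0111083984375, -25.51146697998047), (130.3065948486328, 132.0676727294922), 27.553621292114258)
```

```bash
cat >> h.py <<'E'
from scipy.spatial.transform import Rotation as Ro
def yawR(th): t=np.radians(th);return Ro.from_matrix([[np.cos(t),np.sin(t),0],[np.sin(t),-np.cos(t),0],[0,0,-1]])
def to(p,th,s):
    R=Ro.from_quat(s["ee_rot"]);print("shift cm",(R.inv().apply(np.array(p)-s["tool_pos"])*100).round(2),"turn",np.degrees((R.inv()*yawR(th)).as_rotvec()).round(2))
def show(s): print({k:np.round(s[k],4).tolist() for k in("time_s","tool_pos","ee_rot","wrist_force","opening","joints")})
E
python3 - <<'E'
from h import *;from bench import bot
s=bot.read_state();to((.509,-.026,.22),104.4,s)
E
```

```text
shift cm [ 46.45 -34.02   2.82] turn [-4.000e-02 -4.000e-02 -8.304e+01]
```

Careful with the scale: shifts go in shares of 80 cm and turns go in shares of 4 rad. That gives: 18 cm / 80 = 0.225, 14.4 cm / 80 = 0.18, -35 degrees / 229.1831 = -0.1527.

Emit:
drive_tool(motion=[[0.045,-0.0338,0.0025,0,0,-0.0305,1],[0.09,-0.0675,0.005,0,0,-0.0611,1],[0.135,-0.1,0.0075,0,0,-0.0916,1],[0.18,-0.1325,0.01,0,0,-0.1222,1],[0.225,-0.165,0.0125,0,0,-0.1527,1]])

```text
time_s: 0.65
tool_pos: [0.3205, -0.3221, 0.2381]
ee_rot: [0.88, 0.474, 0.0, -0.0]
wrist_force: [1.0, -1.2, 0.7]
opening: 0.0856
gripper_force: 0.0
```

```bash
python3 - <<'E'
from h import *;from bench import bot
s=bot.read_state();show(s);to((.509,-.026,.22),104.4,s)
E
```

```text
{'time_s': 0.65, 'tool_pos': [0.3205, -0.3221, 0.2381], 'ee_rot': [0.8804, 0.4743, 0.0, -0.0], 'wrist_force': [1.0015, -1.1891, 0.7482], 'opening': 0.0856, 'joints': [-0.8905, 0.1882, 1.8984, 0.0001, 1.0551, -0.308]}
shift cm [35.1  -0.54  1.82] turn [ -0.    -0.   -47.77]
```

Scaled: 20 cm / 80 = 0.25, 16 cm / 80 = 0.2, -35 degrees / 229.1831 = -0.1527.

Emit:
drive_tool(motion=[[0.05,-0.0013,0.0025,0,0,-0.0305,1],[0.1,-0.0013,0.005,0,0,-0.0611,1],[0.15,-0.0025,0.0075,0,0,-0.0916,1],[0.2,-0.0038,0.01,0,0,-0.1222,1],[0.25,-0.0038,0.0125,0,0,-0.1527,1]])

```text
time_s: 1.15
tool_pos: [0.4287, -0.1539, 0.2282]
ee_rot: [0.697, 0.717, -0.0, -0.0]
wrist_force: [0.8, -0.6, 0.2]
opening: 0.0853
gripper_force: 0.0
```

```bash
python3 - <<'E'
from h import *;from bench import bot
s=bot.read_state();show(s);to((.509,-.026,.22),104.4,s)
E
```

```text
{'time_s': 1.15, 'tool_pos': [0.4287, -0.1539, 0.2282], 'ee_rot': [0.6969, 0.7172, -0.0, -0.0], 'wrist_force': [0.8363, -0.5777, 0.2143], 'opening': 0.0853, 'joints': [-0.447, 0.2034, 1.9069, 0.0, 1.0313, -0.4757]}
shift cm [12.56  8.39  0.82] turn [ -0.    -0.   -12.75]
```

Scaled: 12.6 cm / 80 = 0.1575, 8.4 cm / 80 = 0.105, -12.8 degrees / 229.1831 = -0.0559.

Emit:
drive_tool(motion=[[0.05,0.0325,0.0038,0,0,-0.0262,0.66],[0.1,0.065,0.0075,0,0,-0.0524,0.66],[0.1575,0.105,0.01,0,0,-0.0559,0.66],[0.1575,0.105,0.01,0,0,-0.0559,0.66],[0.1575,0.105,0.01,0,0,-0.0559,0.66]])

```text
time_s: 1.65
tool_pos: [0.5093, -0.0266, 0.2199]
ee_rot: [0.614, 0.79, -0.0, -0.0]
wrist_force: [-0.5, 0.8, 0.7]
opening: 0.0562
gripper_force: 0.0
```

```bash
cat >> h.py <<'E'
def wcloud(c,s):
    z=c["range_z"];v,u=np.mgrid[:z.shape[0],:z.shape[1]];K=c["mtx"]
    a=(u-K[0,2])/K[0,0];b=(v-K[1,2])/K[1,1];t=np.hypot(a,b)+1e-9;k=np.tan(t)/t
    p=np.stack([a*k*z,-b*k*z,-z],-1);T=c["tool_from_camera"]
    w=p@T[:3,:3].T+T[:3,3];w=Ro.from_quat(s["ee_rot"]).apply(w.reshape(-1,3)).reshape(w.shape)+s["tool_pos"];w[z==0]=np.nan
    return w
E
python3 - <<'E'
from h import *;from bench import bot
s=bot.read_state();show(s);c=bot.capture("wrist")
cv2.imwrite("pics/c.png",c["color"][:,:,::-1])
W=wcloud(c,s);w=W.reshape(-1,3);w=w[np.isfinite(w[:,0])]
b=w[(abs(w[:,0]-.509)<.06)&(abs(w[:,1]+.026)<.06)&(w[:,2]<.11)]
h,e=np.histogram(b[:,2],np.arange(.04,.11,.003));print(list(zip(e.round(3).tolist(),h.tolist())))
f=b[(b[:,2]>.047)&(b[:,2]<.06)];r=b[b[:,2]>.087]
print("flange",mec(f),np.median(f[:,2]),"rim",mec(r),np.median(r[:,2]),len(r))
E
```

```text
{'time_s': 1.65, 'tool_pos': [0.5093, -0.0266, 0.2199], 'ee_rot': [0.6137, 0.7896, -0.0002, -0.0003], 'wrist_force': [-0.5413, 0.7849, 0.6767], 'opening': 0.0562, 'joints': [-0.1434, 0.3122, 1.7837, -0.0001, 1.0465, -0.3927]}
[(0.04, 12), (0.043, 13), (0.046, 36), (0.049, 69), (0.052, 255), (0.055, 1940), (0.058, 34), (0.061, 23), (0.064, 39), (0.067, 32), (0.07, 37), (0.073, 40), (0.076, 53), (0.079, 103), (0.082, 64), (0.085, 94), (0.088, 76), (0.091, 696), (0.094, 737), (0.097, 32), (0.1, 0), (0.103, 0), (0.106, 0)]
flange (array([ 0.5085, -0.025 ]), 0.0391) 0.055878967537098645 rim (array([ 0.5087, -0.0246]), 0.0233) 0.09396178376532656 1568
```

View pics/c.png

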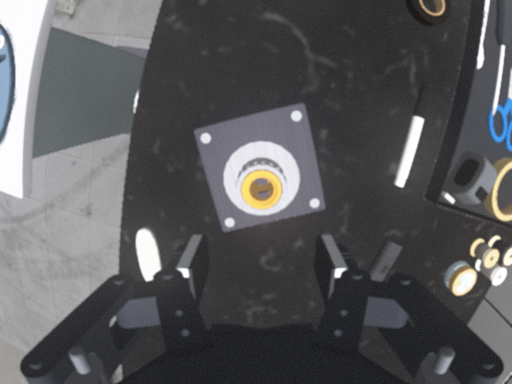

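The coupler is at (262,187), centred between the fingers. All three cameras agree on the axis at (0.509, -0.0254), and the packing looks about 3 mm thick. Now I descend.

Scaled: 13.3 cm / 80 = 0.1663, 0.13 cm / 80 = 0.0016.

Emit:
drive_tool(motion=[[0.0013,0,0.05,0,0,0,0.66],[0.0016,0,0.1,0,0,0,0.66],[0.0016,0,0.1375,0,0,0,0.66],[0.0016,0,0.1663,0,0,0,0.66],[0.0016,0,0.1663,0,0,0,0.66]])

```text
time_s: 2.2
tool_pos: [0.5067, -0.0275, 0.0851]
ee_rot: [0.615, 0.788, -0.001, -0.002]
wrist_force: [-0.1, 0.3, -0.1]
opening: 0.0565
gripper_force: 0.0
```

Scaled: 0.8 cm / 80 = 0.01, 0.6 cm / 80 = 0.0075.

Emit:
drive_tool(motion=[[0,0,0.0025,0,0,0,0.66],[0,0,0.005,0,0,0,0.66],[0,0,0.0075,0,0,0,0.66],[0,0,0.01,0,0,0,0.66],[0,0,0.01,0,0,0,0.66]])

```text
time_s: 2.7
tool_pos: [0.5089, -0.0263, 0.0794]
ee_rot: [0.615, 0.789, 0.0, 0.0]
wrist_force: [-0.4, -0.5, -0.3]
opening: 0.0562
gripper_force: 0.0
```

Scaled: 0.5 cm / 80 = 0.0063, 0.4 cm / 80 = 0.005.

Emit:
drive_tool(motion=[[0,0,0.0013,0,0,0,0.66],[0,0,0.0025,0,0,0,0.66],[0,0,0.0038,0,0,0,0.66],[0,0,0.005,0,0,0,0.66],[0,0,0.0063,0,0,0,0.66]])

```text
time_s: 3.2
tool_pos: [0.5089, -0.0263, 0.0742]
ee_rot: [0.615, 0.789, -0.0, -0.0]
wrist_force: [0.1, 0.3, -0.1]
opening: 0.0566
gripper_force: 0.0
```

Scaled: 0.3 cm / 80 = 0.0038, 0.2 cm / 80 = 0.0025.

Emit:
drive_tool(motion=[[0,0,0.0013,0,0,0,0.66],[0,0,0.0025,0,0,0,0.66],[0,0,0.0038,0,0,0,0.66],[0,0,0.0038,0,0,0,0.66]])

```text
time_s: 3.6
tool_pos: [0.5088, -0.0263, 0.0712]
ee_rot: [0.615, 0.789, -0.0, -0.0]
wrist_force: [0.5, 0.5, -0.2]
opening: 0.0563
gripper_force: 0.0
```

Scaled: 0.2 cm / 80 = 0.0025, 0.1 cm / 80 = 0.0013.

Emit:
drive_tool(motion=[[0,0,0.0013,0,0,0,0.66],[0,0,0.0025,0,0,0,0.66],[0,0,0.0025,0,0,0,0.66]])

```text
time_s: 3.9
tool_pos: [0.5088, -0.0263, 0.0691]
ee_rot: [0.615, 0.789, -0.0, -0.0]
wrist_force: [-0.9, 0.4, 0.7]
opening: 0.0563
gripper_force: 0.0
```

Scaled: 0.2 cm / 80 = 0.0025, 0.1 cm / 80 = 0.0013.

Emit:
drive_tool(motion=[[0,0,0.0013,0,0,0,0.66],[0,0,0.0025,0,0,0,0.66],[0,0,0.0025,0,0,0,0.66]])

```text
time_s: 4.2
tool_pos: [0.509, -0.0263, 0.0675]
ee_rot: [0.615, 0.789, 0.0, 0.0]
wrist_force: [-2.7, 0.5, 7.5]
opening: 0.0567
gripper_force: 3.5
```

Scaled: 0.2 cm / 80 = 0.0025, 0.1 cm / 80 = 0.0013.

Emit:
drive_tool(motion=[[0,0,0.0013,0,0,0,0.66],[0,0,0.0025,0,0,0,0.66],[0,0,0.0025,0,0,0,0.66]])

```text
time_s: 4.5
tool_pos: [0.5089, -0.0263, 0.0657]
ee_rot: [0.615, 0.789, 0.0, 0.0]
wrist_force: [-2.3, -0.1, 8.7]
opening: 0.0565
gripper_force: 4.3
```

Scaled: 0.2 cm / 80 = 0.0025, 0.1 cm / 80 = 0.0013.

Emit:
drive_tool(motion=[[0,0,0.0013,0,0,0,0.66],[0,0,0.0025,0,0,0,0.66],[0,0,0.0025,0,0,0,0.66]])

```text
time_s: 4.8
tool_pos: [0.509, -0.0263, 0.0637]
ee_rot: [0.615, 0.789, 0.0, 0.0]
wrist_force: [-2.5, 0.4, 8.9]
opening: 0.0566
gripper_force: 4.3
```

Scaled: 0.2 cm / 80 = 0.0025, 0.1 cm / 80 = 0.0013.

Emit:
drive_tool(motion=[[0,0,0.0013,0,0,0,0.66],[0,0,0.0025,0,0,0,0.66],[0,0,0.0025,0,0,0,0.66]])

```text
time_s: 5.1
tool_pos: [0.5089, -0.0263, 0.0616]
ee_rot: [0.615, 0.789, 0.0, 0.0]
wrist_force: [-2.1, -0.4, 6.6]
opening: 0.0566
gripper_force: 3.4
```

Scaled: 0.2 cm / 80 = 0.0025, 0.1 cm / 80 = 0.0013.

Emit:
drive_tool(motion=[[0,0,0.0013,0,0,0,0.66],[0,0,0.0025,0,0,0,0.66],[0,0,0.0025,0,0,0,0.66]])

```text
time_s: 5.4
tool_pos: [0.5089, -0.0263, 0.0594]
ee_rot: [0.615, 0.789, 0.0, 0.0]
wrist_force: [-0.6, 0.1, 3.0]
opening: 0.0564
gripper_force: 1.6
```

Scaled: 0.1 cm / 80 = 0.0013.

Emit:
drive_tool(motion=[[0,0,0.0013,0,0,0,0.66],[0,0,0.0013,0,0,0,0.66]])

```text
time_s: 5.6
tool_pos: [0.5089, -0.0263, 0.0582]
ee_rot: [0.615, 0.789, 0.0, 0.0]
wrist_force: [-0.9, 0.7, 1.3]
opening: 0.0561
gripper_force: 0.3
```

Scaled: 0.1 cm / 80 = 0.0013.

Emit:
drive_tool(motion=[[0,0,0.0013,0,0,0,0.66],[0,0,0.0013,0,0,0,0.66]])

```text
time_s: 5.8
tool_pos: [0.5088, -0.0263, 0.057]
ee_rot: [0.615, 0.789, -0.0, -0.0]
wrist_force: [0.5, -0.0, 0.1]
opening: 0.0567
gripper_force: 0.0
```

The force has dropped to zero, so the sleeve has snapped. I rise and check.

Scaled: -14.3 cm / 80 = -0.1788, -11 cm / 80 = -0.1375.

Emit:
drive_tool(motion=[[0,0,-0.025,0,0,0,0.66],[0,0,-0.075,0,0,0,0.66],[0,0,-0.1375,0,0,0,0.66],[0,0,-0.1788,0,0,0,0.66],[0,0,-0.1788,0,0,0,0.66]])

```text
time_s: 6.3
tool_pos: [0.5108, -0.0266, 0.2046]
ee_rot: [0.615, 0.789, 0.002, 0.003]
wrist_force: [0.3, -0.9, -0.0]
opening: 0.0563
gripper_force: 0.0
```

```bash
python3 - <<'E'
from h import *;from bench import bot
s=bot.read_state();show(s);c=bot.capture("wrist")
W=wcloud(c,s);w=W.reshape(-1,3);w=w[np.isfinite(w[:,0])]
b=w[(abs(w[:,0]-.509)<.06)&(abs(w[:,1]+.026)<.06)&(w[:,2]<.11)]
h,e=np.histogram(b[:,2],np.arange(.034,.11,.003));print(list(zip(e.round(3).tolist(),h.tolist())))
f=b[(b[:,2]>.036)&(b[:,2]<.05)];r=b[b[:,2]>.089]
print("flange",mec(f),np.median(f[:,2]),"rim",mec(r),np.median(r[:,2]),len(r))
to((.444,.327,.2),104.4,s)
E
```

```text
{'time_s': 6.3, 'tool_pos': [0.5108, -0.0266, 0.2046], 'ee_rot': [0.6145, 0.7889, 0.0019, 0.0033], 'wrist_force': [0.3306, -0.9307, -0.0389], 'opening': 0.0563, 'joints': [-0.143, 0.3307, 1.8003, 0.0, 1.0029, -0.3902]}
[(0.034, 1), (0.037, 13), (0.04, 1258), (0.043, 925), (0.046, 21), (0.049, 49), (0.052, 39), (0.055, 43), (0.058, 174), (0.061, 48), (0.064, 56), (0.067, 56), (0.07, 96), (0.073, 92), (0.076, 75), (0.079, 496), (0.082, 66), (0.085, 60), (0.088, 59), (0.091, 234), (0.094, 595), (0.097, 20), (0.1, 0), (0.103, 0), (0.106, 0)]
flange (array([ 0.5087, -0.0256]), 0.0393) 0.04285216755400581 rim (array([ 0.5087, -0.0251]), 0.0179) 0.09499244946473459 893
shift cm [35.92  2.17  0.37] turn [ 0.41  0.17 -0.24]
```

The sleeve is back: the flange moved from 0.056 to 0.043, which is 13 mm. The rim is at about 0.095. On to the plug.

Scaled: 22 cm / 80 = 0.275, 18 cm / 80 = 0.225.

Emit:
drive_tool(motion=[[0.05,0.0038,0,0,0,0,0.8],[0.1125,0.0075,0,0,0,0,0.8],[0.1688,0.0113,0,0,0,0,0.8],[0.225,0.015,0,0,0,0,0.8],[0.275,0.0188,0,0,0,0,0.8]])

```text
time_s: 6.85
tool_pos: [0.4682, 0.1924, 0.1987]
ee_rot: [0.614, 0.789, -0.001, -0.001]
wrist_force: [0.6, 0.2, -0.5]
opening: 0.0684
gripper_force: 0.0
```

Scaled: 13.8 cm / 80 = 0.1725, 9 cm / 80 = 0.1125.

Emit:
drive_tool(motion=[[0.0563,0.0038,0,0,0,0,0.8],[0.1125,0.0075,0,0,0,0,0.8],[0.1725,0.0125,0,0,0,0,0.8],[0.1725,0.0125,0,0,0,0,0.8],[0.1725,0.0125,0,0,0,0,0.8]])

```text
time_s: 7.35
tool_pos: [0.4446, 0.3272, 0.1985]
ee_rot: [0.614, 0.789, -0.001, -0.0]
wrist_force: [-0.4, 0.3, 0.6]
opening: 0.0687
gripper_force: 0.0
```

```bash
python3 - <<'E'
from h import *;from bench import bot
s=bot.read_state();show(s);c=bot.capture("wrist")
cv2.imwrite("pics/d.png",c["color"][:,:,::-1])
W=wcloud(c,s);w=W.reshape(-1,3);w=w[np.isfinite(w[:,0])]
b=w[(abs(w[:,0]-.452)<.06)&(abs(w[:,1]-.293)<.09)&(w[:,2]<.1)]
h=b[b[:,2]>.079];ym=h[:,1].mean()
for q in(h[h[:,1]>ym],h[h[:,1]<ym]): print(" head",mec(q),q.mean(0).round(4),np.ptp(q,axis=0).round(3),len(q))
q=b[(b[:,2]>.036)&(b[:,2]<.052)];print(" rack",cv2.minAreaRect(q[:,:2].astype(np.float32)*1000))
E
```

```text
{'time_s': 7.35, 'tool_pos': [0.4446, 0.3272, 0.1985], 'ee_rot': [0.6138, 0.7895, -0.0014, -0.0004], 'wrist_force': [-0.4216, 0.3036, 0.5717], 'opening': 0.0687, 'joints': [0.5501, 0.4122, 1.695, -0.0002, 1.0372, 0.3011]}
 head (array([0.443 , 0.3298]), 0.0154) [0.4431 0.3307 0.0865] [0.03  0.029 0.01 ] 979
 head (array([0.4608, 0.2598]), 0.0196) [0.4604 0.2618 0.0863] [0.037 0.037 0.01 ] 966
 rack ((452.4216003417969, 294.0770263671875), (56.551002502441406, 140.3541717529297), 14.079662322998047)
```

View pics/d.png

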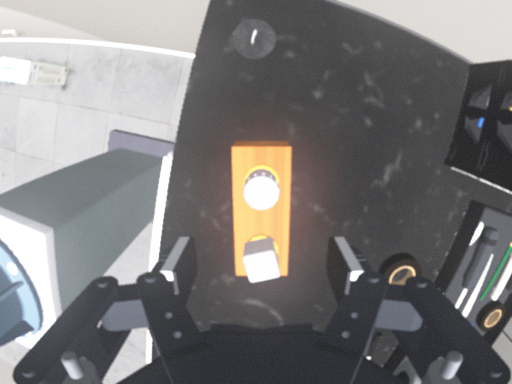

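Round head at (261,190), square stopper at (262,262). The plug is the far one, at (0.443, 0.3297). I descend around it.

Scaled: 11 cm / 80 = 0.1375, 8 cm / 80 = 0.1.

Emit:
drive_tool(motion=[[0.0031,0,0.05,0,0,0,0.8],[0.0031,-0.0006,0.1,0,0,0,0.8],[0.0031,-0.0006,0.1375,0,0,0,0.8],[0.0031,-0.0006,0.1375,0,0,0,0.8]])

```text
time_s: 7.8
tool_pos: [0.4428, 0.3266, 0.0865]
ee_rot: [0.615, 0.788, -0.004, -0.001]
wrist_force: [0.2, -0.4, 0.9]
opening: 0.0683
gripper_force: 0.0
```

```bash
python3 - <<'E'
from h import *;from bench import bot
s=bot.read_state();show(s);to((.443,.3297,.071),104.4,s)
E
```

```text
{'time_s': 7.8, 'tool_pos': [0.4428, 0.3266, 0.0865], 'ee_rot': [0.6153, 0.7883, -0.0036, -0.0013], 'wrist_force': [0.1973, -0.4125, 0.8719], 'opening': 0.0683, 'joints': [0.5509, 0.5725, 1.7678, -0.0001, 0.8088, 0.3057]}
shift cm [0.3  0.11 1.55] turn [-0.41  0.13 -0.35]
```

Scaled: 1.5 cm / 80 = 0.0188, 1 cm / 80 = 0.0125.

Emit:
drive_tool(motion=[[0,0,0.0063,0,0,0,0.8],[0,0,0.0125,0,0,0,0.8],[0,0,0.0188,0,0,0,0.8],[0,0,0.0188,0,0,0,0.8],[0,0,0.0188,0,0,0,0.8]])

```text
time_s: 8.3
tool_pos: [0.4446, 0.3293, 0.0758]
ee_rot: [0.615, 0.789, 0.0, 0.0]
wrist_force: [0.5, 0.8, -0.2]
opening: 0.0683
gripper_force: 0.0
```

```bash
python3 - <<'E'
from h import *;from bench import bot
s=bot.read_state();show(s);to((.443,.3297,.071),104.4,s)
E
```

```text
{'time_s': 8.3, 'tool_pos': [0.4446, 0.3293, 0.0758], 'ee_rot': [0.6146, 0.7889, 0.0003, 0.0001], 'wrist_force': [0.451, 0.8044, -0.2202], 'opening': 0.0683, 'joints': [0.5534, 0.5917, 1.7687, 0.0, 0.7806, 0.3063]}
shift cm [ 0.07 -0.15  0.48] turn [ 0.03 -0.01 -0.24]
```

Now I adjust and close, opening down to 0 with a 50 N grip.

Scaled: 0.45 cm / 80 = 0.0056, -0.15 cm / 80 = -0.0019.

Emit:
drive_tool(motion=[[0,-0.0019,0.0056,0,0,0,0.8],[0,-0.0019,0.0056,0,0,0,0.6],[0,-0.0019,0.0056,0,0,0,0.45],[0,-0.0019,0.0056,0,0,0,0.3],[0,-0.0019,0.0056,0,0,0,0.2]], force=50)

```text
time_s: 8.8
tool_pos: [0.443, 0.329, 0.071]
ee_rot: [0.615, 0.789, 0.0, 0.0]
wrist_force: [-0.1, -0.8, 2.6]
opening: 0.0288
gripper_force: 49.3
```

Emit:
drive_tool(motion=[[0,0,0,0,0,0,0.1],[0,0,0,0,0,0,0.1],[0,0,0,0,0,0,0.1]])

```text
time_s: 9.1
tool_pos: [0.4431, 0.329, 0.071]
ee_rot: [0.615, 0.789, 0.0, 0.0]
wrist_force: [-1.7, 0.2, 5.7]
opening: 0.0287
gripper_force: 49.3
```

Scaled: -12 cm / 80 = -0.15, -9 cm / 80 = -0.1125.

Emit:
drive_tool(motion=[[0,0,-0.0125,0,0,0,0.1],[0,0,-0.0375,0,0,0,0.1],[0,0,-0.075,0,0,0,0.1],[0,0,-0.1125,0,0,0,0.1],[0,0,-0.15,0,0,0,0.1]])

```text
time_s: 9.6
tool_pos: [0.4428, 0.3287, 0.1924]
ee_rot: [0.615, 0.789, -0.0, 0.0]
wrist_force: [0.1, 0.2, -0.6]
opening: 0.0287
gripper_force: 49.4
```

Scaled: -14 cm / 80 = -0.175, -10 cm / 80 = -0.125.

Emit:
drive_tool(motion=[[0,0,-0.0113,0,0,0,0.1],[-0.0375,0,-0.0113,0,0,0,0.1],[-0.075,-0.0025,-0.0113,0,0,0,0.1],[-0.125,-0.005,-0.0113,0,0,0,0.1],[-0.175,-0.0088,-0.0113,0,0,0,0.1]])

```text
time_s: 10.1
tool_pos: [0.4702, 0.19, 0.1991]
ee_rot: [0.614, 0.789, -0.0, -0.0]
wrist_force: [1.0, 0.8, -0.5]
opening: 0.0287
gripper_force: 49.4
```

```bash
python3 - <<'E'
from h import *;from bench import bot
s=bot.read_state();show(s);to((.5087,-.0253,.2),104.4,s)
E
```

```text
{'time_s': 10.1, 'tool_pos': [0.4702, 0.19, 0.1991], 'ee_rot': [0.6143, 0.7891, -0.0004, -0.0002], 'wrist_force': [1.0406, 0.8473, -0.5425], 'opening': 0.0287, 'joints': [0.2924, 0.3341, 1.8111, -0.0001, 0.9972, 0.0445]}
shift cm [-21.82  -1.55  -0.09] turn [-0.05  0.01 -0.2 ]
```

Scaled: -19.5 cm / 80 = -0.2438, -1.2 cm / 80 = -0.015.

Emit:
drive_tool(motion=[[-0.05,-0.0038,0,0,0,0,0.1],[-0.1,-0.0075,0,0,0,0,0.1],[-0.15,-0.0113,0,0,0,0,0.1],[-0.2,-0.015,0,0,0,0,0.1],[-0.2438,-0.0175,0,0,0,0,0.1]])

```text
time_s: 10.6
tool_pos: [0.5042, -0.003, 0.1991]
ee_rot: [0.615, 0.789, -0.0, -0.0]
wrist_force: [0.8, 0.9, -0.8]
opening: 0.0286
gripper_force: 49.4
```

Scaled: -2 cm / 80 = -0.025, -1.5 cm / 80 = -0.0188.

Emit:
drive_tool(motion=[[-0.0188,-0.0013,0,0,0,0,0.1],[-0.025,-0.0013,0,0,0,0,0.1],[-0.025,-0.0013,0,0,0,0,0.1],[-0.025,-0.0013,0,0,0,0,0.1]])

```text
time_s: 11.0
tool_pos: [0.5082, -0.0196, 0.1996]
ee_rot: [0.614, 0.789, -0.0, -0.0]
wrist_force: [-0.7, 0.1, -0.6]
opening: 0.0286
gripper_force: 49.4
```

```bash
python3 - <<'E'
from h import *;from bench import bot
s=bot.read_state();show(s);to((.5087,-.0253,.2),104.4,s)
c=bot.capture("side");k=bot.capture("wrist")
a=c["color"][120:300,170:350,::-1];b=k["color"][80:320,140:380,::-1]
cv2.imwrite("pics/e.png",np.hstack([cv2.resize(a,(400,400)),cv2.resize(b,(400,400))]))
w=cloud(c).reshape(-1,3);w=w[np.isfinite(w[:,0])]
q=w[(abs(w[:,0]-.509)<.022)&(abs(w[:,1]+.03)<.03)&(w[:,2]>.12)&(w[:,2]<.185)]
for z0 in np.arange(.12,.185,.005):
    p=q[(q[:,2]>=z0)&(q[:,2]<z0+.005)]
    if len(p)>2:print(z0.round(3),len(p),p[:,0].min().round(4),p[:,0].max().round(4),p[:,1].min().round(4))
E
```

```text
{'time_s': 11.0, 'tool_pos': [0.5082, -0.0196, 0.1996], 'ee_rot': [0.6142, 0.7891, -0.0, -0.0003], 'wrist_force': [-0.7095, 0.1454, -0.6214], 'opening': 0.0286, 'joints': [-0.1303, 0.3359, 1.8072, 0.0003, 0.9991, -0.3785]}
shift cm [-0.56 -0.1  -0.04] turn [-0.02 -0.02 -0.19]
0.135 5 0.5041 0.5177 -0.0293
0.14 21 0.5001 0.5179 -0.0308
0.145 19 0.5003 0.5179 -0.0291
0.15 24 0.5004 0.5187 -0.0297
0.155 7 0.5049 0.5137 -0.0264
0.16 11 0.5006 0.5181 -0.03
0.165 20 0.5006 0.5183 -0.0308
0.17 3 0.5047 0.5181 -0.0293
0.175 29 0.4944 0.5253 -0.0366
0.18 31 0.4943 0.5255 -0.0369
```

View pics/e.png

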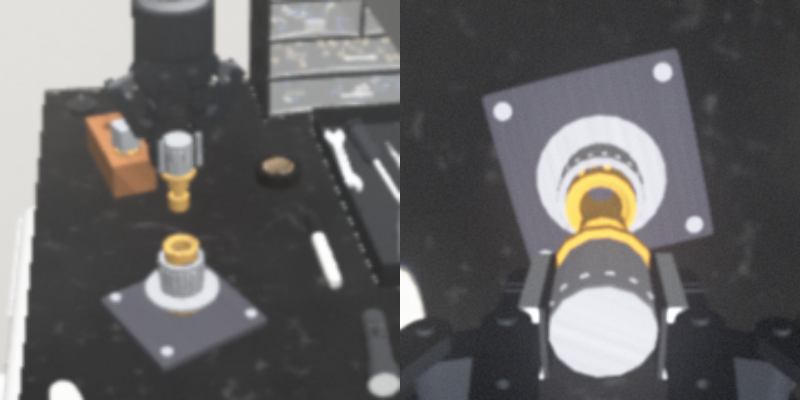

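The plug hangs straight, with its grooved nose tip at z 0.135, as expected from TCP − 65 mm. I centre it and lower it.

Scaled: 3.4 cm / 80 = 0.0425, -0.55 cm / 80 = -0.0069.

Emit:
drive_tool(motion=[[-0.0069,-0.0005,0.0063,0,0,0,0.1],[-0.0069,-0.0005,0.0188,0,0,0,0.1],[-0.0069,-0.0005,0.0313,0,0,0,0.1],[-0.0069,-0.0005,0.0425,0,0,0,0.1],[-0.0069,-0.0005,0.0425,0,0,0,0.1]])

```text
time_s: 11.6
tool_pos: [0.5087, -0.026, 0.1641]
ee_rot: [0.615, 0.789, -0.001, -0.001]
wrist_force: [-1.0, 0.6, -0.4]
opening: 0.0286
gripper_force: 49.4
```

Scaled: 0.8 cm / 80 = 0.01, 0.6 cm / 80 = 0.0075.

Emit:
drive_tool(motion=[[0,0,0.0025,0,0,0,0.1],[0,0,0.005,0,0,0,0.1],[0,0,0.0075,0,0,0,0.1],[0,0,0.01,0,0,0,0.1],[0,0,0.01,0,0,0,0.1]])

```text
time_s: 12.1
tool_pos: [0.5094, -0.0262, 0.1576]
ee_rot: [0.615, 0.789, -0.0, -0.0]
wrist_force: [-1.1, 0.3, -0.3]
opening: 0.0287
gripper_force: 49.4
```

Scaled: 0.6 cm / 80 = 0.0075, 0.4 cm / 80 = 0.005.

Emit:
drive_tool(motion=[[0.0008,0,0.0025,0,0,0,0.1],[0.0008,0,0.005,0,0,0,0.1],[0.0008,0,0.0075,0,0,0,0.1],[0.0008,0,0.0075,0,0,0,0.1]])

```text
time_s: 12.5
tool_pos: [0.5092, -0.0256, 0.1515]
ee_rot: [0.615, 0.789, -0.0, -0.0]
wrist_force: [-0.7, -0.8, -0.2]
opening: 0.0288
gripper_force: 49.4
```

Scaled: 0.6 cm / 80 = 0.0075, 0.4 cm / 80 = 0.005.

Emit:
drive_tool(motion=[[0,0,0.0025,0,0,0,0.1],[0,0,0.005,0,0,0,0.1],[0,0,0.0075,0,0,0,0.1],[0,0,0.0075,0,0,0,0.1]])

```text
time_s: 12.9
tool_pos: [0.5091, -0.0256, 0.1455]
ee_rot: [0.615, 0.789, -0.0, -0.0]
wrist_force: [-0.0, -0.4, -0.6]
opening: 0.0288
gripper_force: 49.4
```

Scaled: 0.8 cm / 80 = 0.01, 0.6 cm / 80 = 0.0075.

Emit:
drive_tool(motion=[[0,0,0.0025,0,0,0,0.1],[0,0,0.005,0,0,0,0.1],[0,0,0.0075,0,0,0,0.1],[0,0,0.01,0,0,0,0.1],[0,0,0.01,0,0,0,0.1]])

```text
time_s: 13.4
tool_pos: [0.5091, -0.0256, 0.1375]
ee_rot: [0.615, 0.789, -0.0, -0.0]
wrist_force: [-0.0, -0.5, -1.4]
opening: 0.0286
gripper_force: 49.4
```

Scaled: 0.8 cm / 80 = 0.01, 0.6 cm / 80 = 0.0075.

Emit:
drive_tool(motion=[[0,0,0.0025,0,0,0,0.1],[0,0,0.005,0,0,0,0.1],[0,0,0.0075,0,0,0,0.1],[0,0,0.01,0,0,0,0.1],[0,0,0.01,0,0,0,0.1]])

```text
time_s: 13.9
tool_pos: [0.5092, -0.0255, 0.1295]
ee_rot: [0.615, 0.789, -0.0, -0.0]
wrist_force: [0.2, -1.0, -1.0]
opening: 0.0288
gripper_force: 49.4
```

Scaled: 0.5 cm / 80 = 0.0063, 0.4 cm / 80 = 0.005.

Emit:
drive_tool(motion=[[0,0,0.0025,0,0,0,0.1],[0,0,0.005,0,0,0,0.1],[0,0,0.0063,0,0,0,0.1],[0,0,0.0063,0,0,0,0.1]])

```text
time_s: 14.3
tool_pos: [0.5092, -0.0256, 0.1246]
ee_rot: [0.615, 0.789, -0.0, -0.0]
wrist_force: [0.2, 0.2, -0.9]
opening: 0.0288
gripper_force: 49.4
```

Scaled: 0.2 cm / 80 = 0.0025, 0.1 cm / 80 = 0.0013.

Emit:
drive_tool(motion=[[0,0,0.0013,0,0,0,0.1],[0,0,0.0025,0,0,0,0.1],[0,0,0.0025,0,0,0,0.1]])

```text
time_s: 14.6
tool_pos: [0.5095, -0.0256, 0.1231]
ee_rot: [0.615, 0.789, 0.0, 0.0]
wrist_force: [-1.4, -0.7, 4.4]
opening: 0.0288
gripper_force: 49.8
```

Emit:
drive_tool(motion=[[0,0,0.0006,0,0,0,0.1],[0,0,0.0006,0,0,0,0.1]])

```text
time_s: 14.8
tool_pos: [0.5094, -0.0256, 0.1224]
ee_rot: [0.615, 0.789, 0.0, 0.0]
wrist_force: [-0.5, -0.5, 1.5]
opening: 0.0287
gripper_force: 49.6
```

Scaled: 0.05 cm / 80 = 0.0006.

Emit:
drive_tool(motion=[[0,0,0.0006,0,0,0,0.1],[0,0,0.0006,0,0,0,0.1]])

```text
time_s: 15.0
tool_pos: [0.5092, -0.0256, 0.1215]
ee_rot: [0.615, 0.789, -0.0, -0.0]
wrist_force: [-0.8, 0.3, -1.6]
opening: 0.0289
gripper_force: 49.3
```

The catch has tripped. Now small steps until the shoulder meets the rim.

Scaled: 0.05 cm / 80 = 0.0006.

Emit:
drive_tool(motion=[[0,0,0.0006,0,0,0,0.1],[0,0,0.0006,0,0,0,0.1]])

```text
time_s: 15.2
tool_pos: [0.5091, -0.0256, 0.121]
ee_rot: [0.615, 0.789, -0.0, -0.0]
wrist_force: [0.1, 0.2, -0.7]
opening: 0.0291
gripper_force: 49.3
```

Scaled: 0.03 cm / 80 = 0.0004.

Emit:
drive_tool(motion=[[0,0,0.0004,0,0,0,0.1],[0,0,0.0004,0,0,0,0.1]])

```text
time_s: 15.4
tool_pos: [0.5092, -0.0256, 0.1209]
ee_rot: [0.615, 0.789, -0.0, -0.0]
wrist_force: [-0.3, 0.1, -0.9]
opening: 0.0288
gripper_force: 49.3
```

Scaled: 0.04 cm / 80 = 0.0005.

Emit:
drive_tool(motion=[[0,0,0.0005,0,0,0,0.1],[0,0,0.0005,0,0,0,0.1]])

```text
time_s: 15.6
tool_pos: [0.5093, -0.0256, 0.1207]
ee_rot: [0.615, 0.789, 0.0, 0.0]
wrist_force: [-0.7, 0.6, 1.0]
opening: 0.0289
gripper_force: 49.3
```

Scaled: 0.03 cm / 80 = 0.0004.

Emit:
drive_tool(motion=[[0,0,0.0004,0,0,0,0.1],[0,0,0.0004,0,0,0,0.1]])

```text
time_s: 15.8
tool_pos: [0.5093, -0.0256, 0.1206]
ee_rot: [0.615, 0.789, 0.0, 0.0]
wrist_force: [-1.8, 0.2, 4.7]
opening: 0.029
gripper_force: 49.5
```

The shoulder is on the rim at about 5 N. I release and rise.

Emit:
drive_tool(motion=[[0,0,0,0,0,0,0.45],[0,0,0,0,0,0,0.7],[0,0,0,0,0,0,0.8],[0,0,0,0,0,0,0.8]])

```text
time_s: 16.2
tool_pos: [0.5093, -0.0256, 0.1202]
ee_rot: [0.615, 0.789, -0.0, -0.0]
wrist_force: [0.1, 0.2, 0.0]
opening: 0.0686
gripper_force: 0.0
```

Scaled: -12 cm / 80 = -0.15, -8 cm / 80 = -0.1.

Emit:
drive_tool(motion=[[0,0,-0.0125,0,0,0,0.8],[0,0,-0.05,0,0,0,0.8],[0,0,-0.1,0,0,0,0.8],[0,0,-0.15,0,0,0,0.8],[0,0,-0.15,0,0,0,0.8]])

```text
time_s: 16.7
tool_pos: [0.5114, -0.0259, 0.246]
ee_rot: [0.615, 0.789, 0.002, 0.004]
wrist_force: [0.7, -0.8, -0.3]
opening: 0.0683
gripper_force: 0.0
```

```bash
python3 - <<'E'
from h import *;from bench import bot
s=bot.read_state();show(s)
c=bot.capture("side");k=bot.capture("wrist")
a=c["color"][120:300,170:350,::-1];b=k["color"][80:320,140:380,::-1]
cv2.imwrite("pics/f.png",np.hstack([cv2.resize(a,(400,400)),cv2.resize(b,(400,400))]))
w=wcloud(k,s).reshape(-1,3);w=w[np.isfinite(w[:,0])]
b=w[(abs(w[:,0]-.509)<.06)&(abs(w[:,1]+.026)<.06)&(w[:,2]<.16)]
h,e=np.histogram(b[:,2],np.arange(.034,.16,.003));print([(x,y) for x,y in zip(e.round(3).tolist(),h.tolist()) if y>80])
E
```

```text
{'time_s': 16.7, 'tool_pos': [0.5114, -0.0259, 0.246], 'ee_rot': [0.6145, 0.7889, 0.0023, 0.0039], 'wrist_force': [0.7134, -0.7852, -0.2655], 'opening': 0.0683, 'joints': [-0.1415, 0.2804, 1.7565, 0.0, 1.0956, -0.3887]}
[(0.055, 357), (0.058, 1461), (0.094, 329), (0.097, 151), (0.103, 113), (0.136, 394), (0.139, 559)]
```

View pics/f.png

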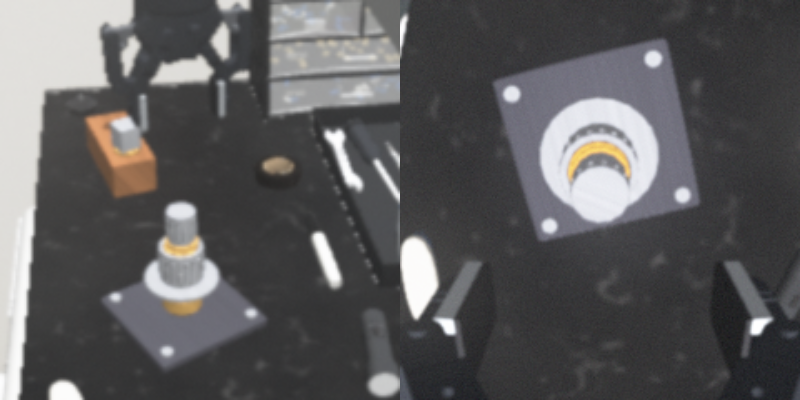

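The plug sits upright in the coupler and the sleeve is forward: the flange and head top are 80 mm apart, as they should be. The stopper is still in its hole and the gripper is clear.

```bash
python3 -c "
from bench import bot
print(bot.sign_off())"
```

```text
the job is handed in; nothing more can be done
None
```

The coupler is closed: the sleeve was pulled back until it stayed, the round-headed plug went in until its shoulder met the rim at about 5 N, the sleeve sprang forward, and I released the plug and handed the job in at about 17 s.

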